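# Re-load the centrifuge rotor so that it is balanced

### The job

The six-place centrifuge rotor has been loaded out of balance: unlike tubes face each other. Rearrange the tubes so that all six sit down in the rotor's buckets and each tube faces its twin (tall opposite tall, short opposite short, slim-necked opposite slim-necked) straight across the axis; the rotor is full, so park a tube in the aluminium block on the way, and never let a tube tip over.

Things in the scene. Friction and masses are not known exactly. Their poses are not given: they have to be found in the camera images.
- tall_1: One of two alike tall centrifuge tubes, 116 mm: frosted body 30 mm in diameter, tapered foot (last 16 mm, to 9 mm), broad flat white cap 36 mm in diameter at 99 to 116 mm above the underside. 0.06 kg. Origin: centre of its underside; z up the tube to the cap; yaw has no meaning.
- tall_2: One of two alike tall centrifuge tubes, 116 mm: frosted body 30 mm in diameter, tapered foot (last 16 mm, to 9 mm), broad flat white cap 36 mm in diameter at 99 to 116 mm above the underside. 0.06 kg. Origin: centre of its underside; z up the tube to the cap; yaw has no meaning.
- short_1: One of two alike short centrifuge tubes, 90 mm: frosted body 30 mm in diameter, tapered foot (last 16 mm, to 9 mm), white cap 32 mm in diameter at 69 to 83 mm above the underside, topped by a smaller button 20 mm across up to 90 mm. 0.04 kg. Origin: centre of its underside; z up the tube to the cap; yaw has no meaning.
- short_2: One of two alike short centrifuge tubes, 90 mm: frosted body 30 mm in diameter, tapered foot (last 16 mm, to 9 mm), white cap 32 mm in diameter at 69 to 83 mm above the underside, topped by a smaller button 20 mm across up to 90 mm. 0.04 kg. Origin: centre of its underside; z up the tube to the cap; yaw has no meaning.
- slim_1: One of two alike slim-necked centrifuge tubes, 104 mm: frosted body 28 mm in diameter, rounded foot, sloping shoulder at 66 to 76 mm, narrow white cap 20 mm in diameter at 75 to 104 mm above the underside. 0.045 kg. Origin: centre of its underside; z up the tube to the cap; yaw has no meaning.
- slim_2: One of two alike slim-necked centrifuge tubes, 104 mm: frosted body 28 mm in diameter, rounded foot, sloping shoulder at 66 to 76 mm, narrow white cap 20 mm in diameter at 75 to 104 mm above the underside. 0.045 kg. Origin: centre of its underside; z up the tube to the cap; yaw has no meaning.
- rotor: Fixed six-armed rotor on a round stand, 210 mm across. Origin: on its upright axis at the worktop. Six alike steel buckets, all full at the start, centres 80 mm from the axis, one on its +x axis, then every 60 degrees. Bucket bore 34 mm; floor 15 mm, rim 66 mm above the origin. Arms no higher than 66 mm; black knob on the axis, 30 mm wide, to 85 mm.
- tube_block: Fixed plain aluminium block, 62 (x) by 124 (y) by 62 mm high, with two empty round wells that take any of the tubes. Origin: centre of its underside, z up. Well centres 31 mm either side of the origin along its y axis; bore 34 mm, well floor 11 mm and top face 62 mm above the origin.
Not all that is in view belongs to the job. Leave any blue or red look-alike of the tall_2 alone.

How it is judged:
By the outcome, as a careful person would: the job done as asked, in the order asked, and still so for the second after the job is handed in, with the robot touching nothing.
It also fails if it takes over 102 s, if anything falls off the work surface, if the arm or the gripper's body presses on something with over 40 N, if the wrist force passes 120 N, or if a joint passes its speed limit or range.

### The arm

A 6-joint arm with a two-finger parallel gripper is mounted at the origin on a cart in front of the work surface, level with it; the furniture and walls round the work are solid. World frame = base frame: x ahead of the robot, y to its left, z up, the work surface at z = 0. Lengths are in m, angles in rad, forces in N, time in s.
With the tool pointing down it reaches from about 0.275 to 1 m from the base axis. Payload 8.4 kg.
Tool frame: the origin (TCP) lies midway between the tips of the shut fingers; the grasp point (between the pads) lies 19 mm behind it; z points along the fingers, y is the line along which they close (so a half turn about z gives the same grasp; the last joint's range is limited). The gripper opens to 85 mm and grips with 20 to 120 N. Pads are 22 mm wide; open, the fingers measure 114 mm over their backs; the gripper's body (76 mm by 85 mm) begins 54 mm behind the grasp point. The pads swing forward as they close: fully open they stand 13 mm farther back than shut.
Start: joints at [1.104, 0.353, 1.633, -0, 1.155, -0.002], TCP at [0.28, 0.559, 0.231] pointing down, gripper open.
Joint ranges: [-2.63, 2.63], [-0.92, 2.1], [0.06, 2.66], [-1.3, 4.44], [0, 2.69], [-3.02, 3.02]. Speed limits (rad/s): [2.22, 2.22, 2.79, 3.14, 3.14, 3.14].

### API

Orientations are given as a rotation vector (axis times angle).
In Python, from cell import arm, eyes, order, boxes_of, outline_of gives the robot as it stands.
- The arm moves only by the shell command python3 -m creep 'ROWS'. ROWS is JSON, a list of rows, each a list of 7 numbers: the finger opening in cm, from 0 to 8.54, then the shift along the world's x, y, z in cm, then the turn, a rotation vector about the world's x, y, z in units of 6 degrees (1.0 is 6 degrees). In form: [[jaw, x, y, z, ax, ay, az], ...]. A call has 1 to 5 rows; each row shifts and turns the commanded pose from where the row before left it; what a row does not reach is not made up. A row lasts 1/8 s, in which the tool goes at most 62.5 mm and 10.7 degrees, less where a joint would pass 70% of its speed; a pose out of reach is approached as far as the arm can. A call with a gripper value outside its range is refused whole. The fingers move at their own pace and stop on an object; the grip force is fixed at half the most. Time passes only in rows, so rows that do not move let the fingers close. It gives the time, the measured TCP pose, the force, the opening and the grip force at its end, in the units of the state.
- arm.get_state(): the state, without advancing time (a new reading comes with each control period).
- eyes.camera(name): name is "scene" or "top" or "wrist"; returns a dict with "pixels" (400x640x3 uint8, red, green, blue), "z_map" (400x640 float32, m along the optical axis (not along the pixel's ray), 0 where there is no reading), "fx", "fy", "cx", "cy" (pixels), "world_to_cam" (4x4, takes a point from world to camera coordinates); the wrist camera has in their place "hand_eye" (4x4, takes a point from camera to tool coordinates, whose origin is the TCP and whose axes are the flange's). Camera axes: x right, y down, z forward; pixel columns grow to the right and rows downward; lengths in m; the calibration is good to about 2 mm. A picture is of the moment at which its call begins: read the wrist's pose just before it.
- order.hand_in(): hands the job in; it is judged then, once.
Trained networks look in a picture, given as the dict that the camera call returned (one of the last four; its "shot" number tells which), for a name from the list of things; names that differ only in an ending like _2 or _b are one class to them, and where a whole thing is asked for, a point or a joint stands for the part that bears it (a point fixed in the world has none). Each returns a list of dicts, best first, with "score" (0 to 1); they miss things now and then, are a little off and sometimes report something else, mostly with a low value. They report only what shows in the picture. A call takes as long as a camera call. They do not tell look-alikes from the thing itself.
- boxes_of(picture, query): "xy" ([column, row] in pixels, amid what is visible of it).
- outline_of(picture, query): "mask" (400x640 bool, what is visible of it) and "xy" ([column, row] in pixels, amid what is visible of it).
The state is a dict: "time_s": time; "qpos": joint angles; "joint_vel": joint speeds; "joint_efforts": joint torques, N m; "tool_pos": TCP position; "tcp_rot": TCP orientation; "force": force on the tool from outside, world axes, zero at the start; "ft_torque": the same for the moment, N m; "width": finger opening in m; "grasp_force": force on a finger pad.
Only numpy, scipy, OpenCV 4.12 (cv2) and the standard library are available. Lean on these libraries where they do the work, as an engineer would, in place of code of your own. Each camera call takes 0.05 s, during which the arm holds its last target. There are 200 camera calls.

## Working session

There is one attempt and no reset: what is moved stays moved. The work goes in short steps, Python scripts to look and compute and a shell command to move; the robot and the scene stay as the last step left them, time stands still between calls to the robot, and variables do not carry over. Pictures are saved under pics/ and viewed, at most 14 in all, crops included, and the job is handed in when it is done.

```bash
ls; mkdir -p pics; cat > h.py <<'E'
import numpy as np, cv2
from cell import arm, eyes, order, boxes_of, outline_of
def world(p,u,v,z=None):
    W=np.linalg.inv(p["world_to_cam"]); d=p["z_map"][int(v),int(u)] if z is None else z
    return (W@np.array([(u-p["cx"])/p["fx"]*d,(v-p["cy"])/p["fy"]*d,d,1]))[:3]
def cloud(p,T=None):
    v,u=np.mgrid[:400,:640]; d=p["z_map"]
    W=np.linalg.inv(p["world_to_cam"]) if T is None else T
    P=np.stack([(u-p["cx"])/p["fx"]*d,(v-p["cy"])/p["fy"]*d,d,np.ones_like(d)],-1)@W.T
    P=P[...,:3]; P[d==0]=np.nan; return P
def proj(p,X):
    c=p["world_to_cam"]@np.append(X,1); return c[0]/c[2]*p["fx"]+p["cx"],c[1]/c[2]*p["fy"]+p["cy"]
def save(p,n): cv2.imwrite("pics/"+n,p["pixels"][...,::-1])
E
python3 - <<'E'
from h import *
print(arm.get_state())
for n in("top","scene"):
    p=eyes.camera(n); save(p,n+"0.png"); P=cloud(p)
    print(n,np.linalg.inv(p["world_to_cam"])[:3,3],p["fx"])
    for q in("tall_1","short_1","slim_1","rotor","tube_block"):
        for b in boxes_of(p,q): 
            u,v=b["xy"]; print(q,round(b["score"],2),np.round(b["xy"]),P[int(v),int(u)].round(3))
E
```

```text
pics
{'time_s': 0.0, 'qpos': array([ 1.10358290e+00,  3.53619850e-01,  1.63414239e+00,  1.48204069e-05,
        1.15516813e+00, -2.37548431e-03]), 'joint_vel': array([ 0.00068204, -0.00011123, -0.00053636,  0.00137596, -0.00100926,
        0.00165955]), 'joint_efforts': array([ 2.06923673e-03, -6.05244827e+01, -3.42051923e+01,  1.81638256e-04,
        9.30861424e-03,  3.60997956e-05]), 'tool_pos': array([0.27994491, 0.55827466, 0.23057581]), 'tcp_rot': array([-7.23544006e-01, -3.05680327e+00,  2.03845424e-03]), 'force': array([-0.13526108, -0.4469892 ,  0.04364036]), 'ft_torque': array([ 0.03658478,  0.01547097, -0.0801729 ]), 'grasp_force': 0.0, 'width': 0.0852737544412649}
top [0.2954732  0.01073938 1.3782513 ] 474.8636582061368
tall_1 0.63 [250. 201.] [0.487 0.175 0.114]
tall_1 0.59 [368. 200.] [ 0.493 -0.14   0.131]
tall_1 0.53 [368. 228.] [ 0.418 -0.141  0.132]
tall_1 0.52 [408. 160.] [ 0.612 -0.25   0.116]
short_1 0.61 [388. 212.] [ 0.469 -0.199  0.085]
short_1 0.59 [417. 200.] [ 0.501 -0.274  0.108]
slim_1 0.6 [394. 244.] [ 0.382 -0.21   0.116]
slim_1 0.59 [418. 228.] [ 0.426 -0.273  0.124]
rotor 0.81 [386. 215.] [ 0.463 -0.196  0.065]
rotor 0.47 [417. 200.] [ 0.504 -0.274  0.105]
tube_block 0.65 [215. 240.] [0.381 0.274 0.06 ]
scene [-0.06255913 -0.4270938   0.7790428 ] 404.14800772126836
tall_1 0.95 [361. 204.] [ 0.488 -0.149  0.119]
tall_1 0.79 [428. 205.] [ 0.605 -0.267  0.082]
tall_1 0.69 [340. 226.] [ 0.403 -0.15   0.128]
short_1 0.81 [390. 208.] [ 0.53  -0.202  0.098]
short_1 0.75 [413. 234.] [ 0.49  -0.277  0.097]
slim_1 0.79 [400. 259.] [ 0.416 -0.285  0.104]
rotor 0.56 [375. 249.] [ 0.435 -0.22   0.068]
tube_block 0.81 [196. 186.] [0.36  0.257 0.062]
```

```bash
python3 - <<'E'
import cv2
a=cv2.imread("pics/top0.png"); cv2.imwrite("pics/t1.png",cv2.resize(a[110:290,190:450],None,fx=3,fy=3,interpolation=cv2.INTER_CUBIC))
E
```

```text
(no output)
```

View pics/t1.png

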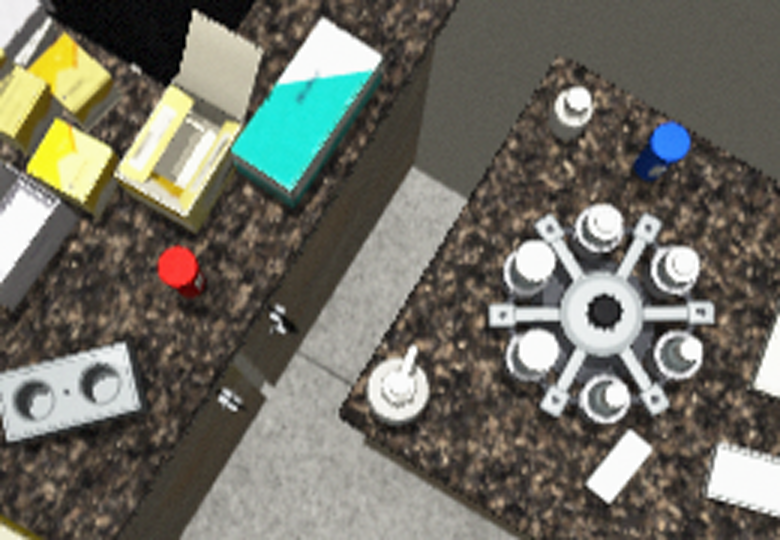

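View pics/scene0.png

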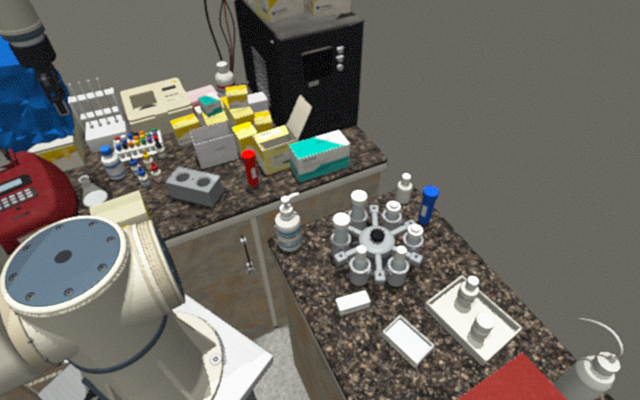

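The top crop shows the rotor at about crop (603,312), which is full-image (391,214). Going round by angle: short at 0°, tall at 60°, tall at 120°, slim at 180°, slim at 240°, short at 300°. The empty block is at crop (68,390), a pump bottle stands at (400,385) between them, and the red and blue decoys sit apart. Next I measure precisely.

```bash
cat > m.py <<'E'
from h import *
from scipy.optimize import least_squares
def caps(P,px,c,R=.13,zmin=.092):
    m=(np.linalg.norm(P[...,:2]-c,axis=-1)<R)&(P[...,2]>zmin)
    n,l,st,ce=cv2.connectedComponentsWithStats(m.astype(np.uint8),connectivity=4)
    out=[]
    for i in range(1,n):
        Q=P[l==i]
        if len(Q)<8: continue
        zt=np.nanpercentile(Q[:,2],90); T=Q[Q[:,2]>zt-.004]
        (x,y)=(T[:,:2].max(0)+T[:,:2].min(0))/2
        out.append((x,y,zt,len(T),*(np.ptp(T[:,:2],axis=0))))
    return np.array(out)
E
python3 - <<'E'
from m import *
for n in("top","scene"):
    p=eyes.camera(n); P=cloud(p)
    C=caps(P,None,np.array([.463,-.205])); print(n); print(C.round(3))
    f=lambda q:np.concatenate([(lambda d:d[np.argmin((d**2).sum(1))])(C[i,:2]-np.stack([q[0]+.08*np.cos(q[2]+np.arange(6)*np.pi/3),q[1]+.08*np.sin(q[2]+np.arange(6)*np.pi/3)],1)) for i in range(len(C))])
    for y0 in(0,.3,-.3):
        r=least_squares(f,[.463,-.205,y0],loss="soft_l1",f_scale=.003); print(r.x.round(4),r.cost,(r.fun*1e3).round(1))
    k=(np.linalg.norm(P[...,:2]-[.463,-.205],axis=-1)<.03)&(P[...,2]>.078)
    print("knob",P[k].min(0),P[k].max(0))
    b=(np.linalg.norm(P[...,:2]-[.375,.27],axis=-1)<.1)&(abs(P[...,2]-.062)<.006)
    rc=cv2.minAreaRect(P[b][:,:2].astype(np.float32)); print("block",rc,np.median(P[b][:,2]))
    g=P[...,2]
    for nm,lo,hi in(("bottle",(.33,-.08),(.47,.1)),("betw",(.2,-.12),(.6,.35)),("red",(.45,.13),(.53,.22))):
        s=(P[...,0]>lo[0])&(P[...,0]<hi[0])&(P[...,1]>lo[1])&(P[...,1]<hi[1])&(g>.03); Q=P[s]
        if len(Q): i=Q[:,2].argmax(); print(nm,Q[i].round(3),Q.min(0).round(3),Q.max(0).round(3))
E
```

```text
top
[[ 5.44e-01 -2.08e-01  1.07e-01  2.80e+01  1.70e-02  1.60e-02]
 [ 5.02e-01 -1.40e-01  1.34e-01  1.09e+02  3.30e-02  3.30e-02]
 [ 5.07e-01 -2.79e-01  1.07e-01  4.00e+01  2.20e-02  2.50e-02]
 [ 4.23e-01 -1.42e-01  1.34e-01  1.00e+02  3.40e-02  3.50e-02]
 [ 4.29e-01 -2.81e-01  1.22e-01  3.00e+01  1.60e-02  1.70e-02]
 [ 3.86e-01 -2.13e-01  1.22e-01  3.20e+01  1.90e-02  1.90e-02]]
[ 0.4649 -0.2107  0.0353] 2.7176971814709305e-06 [-0.9 -0.5 -0.8 -0.1 -0.4 -0.5  0.   0.7  1.5  0.1  0.8  0.3]
[ 0.4649 -0.2107  0.0353] 2.717697181541246e-06 [-0.9 -0.5 -0.8 -0.1 -0.4 -0.5  0.   0.7  1.5  0.1  0.8  0.3]
[ 0.4649 -0.2107  0.0353] 2.7176971814706107e-06 [-0.9 -0.5 -0.8 -0.1 -0.4 -0.5  0.   0.7  1.5  0.1  0.8  0.3]
knob [ 0.45003659 -0.22434824  0.0780905 ] [ 0.48068455 -0.19604413  0.08942798]
block ((0.3787034749984741, 0.2820112705230713), (0.0641297921538353, 0.12707486748695374), 15.25203800201416) 0.06243868094445415
bottle [ 0.397 -0.027  0.16 ] [ 0.359 -0.049  0.034] [0.422 0.006 0.16 ]
betw [0.201 0.279 0.771] [ 0.2  -0.12  0.03] [0.6   0.35  0.771]
red [0.482 0.187 0.124] [0.473 0.16
[... 466 characters left out ...]
.6 -0.6 -0.4  0.3 -0.4 -0.2  0.6 -0.3 -0.7  0.3  0.2  0.5]
[ 0.4618 -0.2088  0.0452] 1.2188375372871217e-06 [ 0.6 -0.6 -0.4  0.3 -0.4 -0.2  0.6 -0.3 -0.7  0.3  0.2  0.5]
[ 0.4618 -0.2088  0.0452] 1.2188375372870057e-06 [ 0.6 -0.6 -0.4  0.3 -0.4 -0.2  0.6 -0.3 -0.7  0.3  0.2  0.5]
knob [ 0.44526654 -0.22506079  0.07818948] [ 0.4781186  -0.1917409   0.08768492]
block ((0.37563595175743103, 0.28390565514564514), (0.06734418123960495, 0.1269480139017105), 16.509937286376953) 0.06244701310773748
bottle [ 0.402 -0.028  0.157] [ 0.355 -0.049  0.03 ] [0.417 0.006 0.157]
betw [ 0.402 -0.028  0.157] [ 0.2  -0.12  0.03] [0.6   0.35  0.157]
red [0.496 0.173 0.121] [0.467 0.162 0.03 ] [0.505 0.201 0.121]
```

```bash
python3 -m creep '[[6,0,0,6,0,0,0],[6,0,0,6,0,0,0],[6,1.3,-5.5,0,0,0,-1.08],[6,1.3,-5.5,0,0,0,-1.08],[6,1.3,-5.5,0,0,0,-1.08]]'
python3 -m creep '[[6,1.3,-5.5,0,0,0,-1.08],[6,1.3,-5.5,0,0,0,-1.08],[6,1.3,-5.5,0,0,0,-1.08],[6,1.3,-5.5,0,0,0,-1.08],[6,1.3,-5.5,0,0,0,-1.08]]'
python3 -m creep '[[6,1.3,-5.5,0,0,0,-1.08],[6,1.3,-5.5,0,0,0,-1.08],[6,1.3,-5.5,0,0,0,-1.08],[6,1.3,-5.5,0,0,0,-1.08],[6,0,0,0,0,0,0]]'
cat > w.py <<'E'
from m import *
from scipy.spatial.transform import Rotation as Ro
def st():
    s=arm.get_state(); return s
def wrist(name=None):
    s=arm.get_state(); p=eyes.camera("wrist")
    T=np.eye(4); T[:3,:3]=Ro.from_rotvec(s["tcp_rot"]).as_matrix(); T[:3,3]=s["tool_pos"]
    T=T@p["hand_eye"]
    if name: save(p,name)
    p["world_to_cam"]=np.linalg.inv(T); return p,s
def fit(C):
    f=lambda q:np.concatenate([(lambda d:d[np.argmin((d**2).sum(1))])(C[i,:2]-np.stack([q[0]+.08*np.cos(q[2]+np.arange(6)*np.pi/3),q[1]+.08*np.sin(q[2]+np.arange(6)*np.pi/3)],1)) for i in range(len(C))])
    return least_squares(f,[.463,-.21,.04],loss="soft_l1",f_scale=.003)
E
python3 - <<'E'
from w import *
p,s=wrist("w1.png"); P=cloud(p)
R=Ro.from_rotvec(s["tcp_rot"]).as_matrix(); print(s["tool_pos"],s["qpos"].round(2),R.round(3)); print(p["hand_eye"].round(3))
C=caps(P,None,np.array([.463,-.21])); print(C.round(3)); r=fit(C); print(r.x.round(4),(r.fun*1e3).round(1))
k=(np.linalg.norm(P[...,:2]-[.463,-.205],axis=-1)<.03)&(P[...,2]>.078)
print("knob",P[k].min(0),P[k].max(0))
E
```

```text
time_s: 1.32
tool_pos: [0.3193, 0.3921, 0.3514]
tcp_rot: [1.234, 2.889, 0.001]
force: [1.0, 0.5, 0.1]
width: 0.06
grasp_force: 0.0
time_s: 1.95
tool_pos: [0.3843, 0.117, 0.3516]
tcp_rot: [1.991, 2.429, 0.001]
force: [1.7, 0.4, 0.5]
width: 0.0597
grasp_force: 0.0
time_s: 2.58
tool_pos: [0.4365, -0.1046, 0.3512]
tcp_rot: [2.487, 1.918, -0.001]
force: [0.5, -0.3, -0.2]
width: 0.06
grasp_force: 0.0
[ 0.43649408 -0.10457187  0.35121681] [-0.24 -0.03  1.83 -0.    1.34  0.02] [[ 0.254  0.967  0.   ]
 [ 0.967 -0.254 -0.001]
 [-0.001  0.    -1.   ]]
[[ 0.    -0.954 -0.3    0.077]
 [ 1.     0.001 -0.002 -0.001]
 [ 0.002 -0.3    0.954 -0.143]
 [ 0.     0.     0.     1.   ]]
[[ 5.010e-01 -1.390e-01  1.320e-01  8.530e+02  3.600e-02  3.500e-02]
 [ 4.220e-01 -1.420e-01  1.320e-01  8.100e+02  3.600e-02  3.700e-02]
 [ 5.440e-01 -2.060e-01  1.050e-01  2.120e+02  1.900e-02  1.800e-02]
 [ 3.850e-01 -2.130e-01  1.200e-01  2.100e+02  1.900e-02  2.000e-02]
 [ 4.620e-01 -1.000e-01  4.320e-01  5.173e+03  8.000e-02  2.200e-02]
 [ 4.060e-01 -1.000e-01  3.940e-01  2.090e+02  4.000e-03  1.500e-02]
 [ 4.270e-01 -2.800e-01  1.200e-01  1.980e+02  2.000e-02  2.000e-02]]
[ 0.4633 -0.2079  0.0587] [  2.3  -2.5   2.6  -1.1   0.7  -2.7   1.6  -0.3 -36.8  36.7 -13.4  41.4
   0.   -0.8]
knob [ 0.44857495 -0.22636222  0.07816136] [ 0.48124655 -0.19314358  0.08698959]
```

View pics/w1.png

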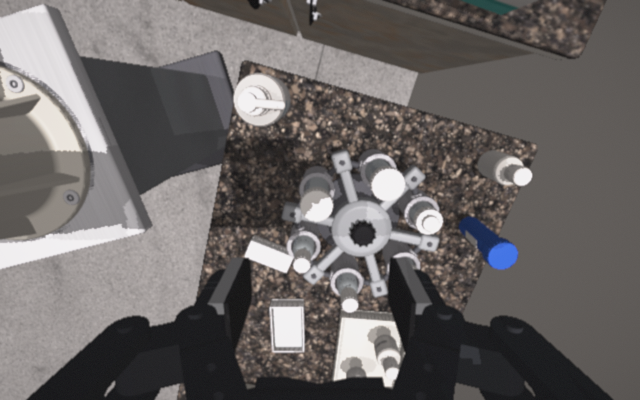

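The wrist view confirms both talls, at (316,205) and (387,183), and slims at (302,265) and (348,300). They fit centre (0.464,-0.2095) with yaw 2.4°. First pick is the slim at 180°.

```bash
python3 -m creep '[[6,-1.75,-3.6,-4,0,0,-0.72],[6,-1.75,-3.6,-4,0,0,-0.72],[6,-1.75,-3.6,-4,0,0,-0.72],[6,0,0,-5.5,0,0,0],[6,0,0,0,0,0,0]]'; python3 -m creep '[[6,0,0,0,0,0,0]]'
```

```text
time_s: 3.25
tool_pos: [0.3812, -0.2071, 0.1738]
tcp_rot: [-2.677, -1.631, 0.005]
force: [-0.5, 0.4, 1.1]
width: 0.06
grasp_force: 0.0
time_s: 3.38
tool_pos: [0.3848, -0.2088, 0.1779]
tcp_rot: [2.681, 1.635, 0.001]
force: [0.5, 0.5, 0.2]
width: 0.0601
grasp_force: 0.0
```

```bash
python3 -m creep '[[6,-0.1,-0.4,-3.5,0,0,0],[6,0,0,-3.5,0,0,0],[6,0,0,-2.5,0,0,0],[6,0,0,0,0,0,0],[6,0,0,0,0,0,0]]'; python3 -m creep '[[0,0,0,0,0,0,0],[0,0,0,0,0,0,0],[0,0,0,0,0,0,0],[0,0,0,0,0,0,0],[0,0,0,0,0,0,0]]'
```

```text
time_s: 4.0
tool_pos: [0.3843, -0.2137, 0.0832]
tcp_rot: [2.681, 1.633, 0.002]
force: [0.3, 0.2, -0.2]
width: 0.0604
grasp_force: 0.0
time_s: 4.62
tool_pos: [0.3838, -0.214, 0.0823]
tcp_rot: [2.682, 1.632, 0.002]
force: [1.6, -0.5, 7.0]
width: 0.0207
grasp_force: 52.5
```

```bash
python3 -m creep '[[0,0,0,2,0,0,0],[0,0,0,4,0,0,0],[0,0,0,6,0,0,0],[0,0,0,6,0,0,0],[0,0,1,0,0,0,0]]'; python3 -m creep '[[0,0,4,0,0,0,0],[0,0,5,0,0,0,0],[0,0,5,0,0,0,0],[0,0,5,0,0,0,0],[0,0,5,0,0,0,0]]'; python3 -m creep '[[0,0,5,0,0,0,0],[0,0,4,0,0,0,0],[0,0,0,0,0,0,0],[0,0,0,0,0,0,0]]'
python3 - <<'E'
from w import *
p,s=wrist("w2.png"); P=cloud(p); print(s["tool_pos"],s["qpos"].round(2))
b=(np.linalg.norm(P[...,:2]-[.378,.283],axis=-1)<.085)&(abs(P[...,2]-.062)<.005)
print(cv2.minAreaRect(P[b][:,:2].astype(np.float32)),np.median(P[b][:,2]))
w=(np.linalg.norm(P[...,:2]-[.378,.283],axis=-1)<.055)&(P[...,2]<.05)
n,l,stt,c=cv2.connectedComponentsWithStats(w.astype(np.uint8))
# dark holes: fill top-face mask, take contours
m=b.astype(np.uint8); cs,h=cv2.findContours(m,cv2.RETR_CCOMP,cv2.CHAIN_APPROX_NONE)
W=np.linalg.inv(p["world_to_cam"])
for k,c in enumerate(cs):
    if h[0][k][3]>=0 and len(c)>30:
        X=[]
        for u,v in c[:,0]:
            d=W[:3,:3]@[(u-p["cx"])/p["fx"],(v-p["cy"])/p["fy"],1]; t=(.062-W[2,3])/d[2]; X.append((W[:3,3]+t*d)[:2])
        print("hole",cv2.minEnclosingCircle(np.array(X,np.float32)),np.mean(X,0))
E
```

```text
time_s: 5.25
tool_pos: [0.385, -0.2048, 0.2661]
tcp_rot: [2.678, 1.628, 0.007]
force: [0.2, -0.4, -0.8]
width: 0.0194
grasp_force: 52.5
time_s: 5.88
tool_pos: [0.3817, 0.0383, 0.2606]
tcp_rot: [-2.684, -1.633, 0.001]
force: [0.8, -0.6, -0.4]
width: 0.0196
grasp_force: 52.5
time_s: 6.38
tool_pos: [0.382, 0.1263, 0.2606]
tcp_rot: [-2.683, -1.635, 0.003]
force: [-0.0, 1.1, 0.3]
width: 0.0194
grasp_force: 52.5
[0.38195172 0.12630996 0.26061457] [ 0.32 -0.04  2.04 -0.    1.14  0.79]
((0.37954920530319214, 0.2763567864894867), (0.06407799571752548, 0.1122107282280922), 15.834977149963379) 0.06256481729241875
hole ((0.38612616062164307, 0.2521831691265106), 0.017792657017707825) [0.38649746 0.25273112]
```

View pics/w2.png

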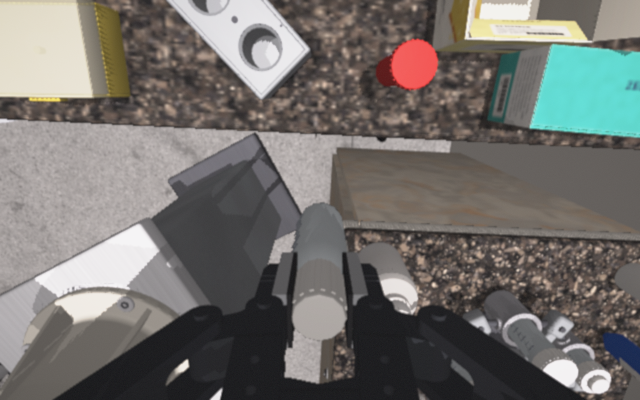

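The block wells are at pixel (210,0) and (260,47). The near well measures (0.3864,0.2526), and the slim hangs straight in the jaws at (322,260).

```bash
python3 -m creep '[[0,0.4,3,0,0,0,0],[0,0,4,-2,0,0,0],[0,0,4,-4,0,0,0],[0,0,1.6,-4,0,0,0],[0,0,0,-1.5,0,0,0]]'; python3 -m creep '[[0,0,0,0,0,0,0],[0,0,0,0,0,0,0]]'
```

```text
time_s: 7.05
tool_pos: [0.3858, 0.2516, 0.1442]
tcp_rot: [2.684, 1.633, -0.006]
force: [0.0, 0.1, 0.2]
width: 0.0194
grasp_force: 52.6
time_s: 7.3
tool_pos: [0.3876, 0.2522, 0.1475]
tcp_rot: [2.685, 1.631, 0.003]
force: [-0.6, 0.5, 0.1]
width: 0.0198
grasp_force: 52.6
```

```bash
python3 -m creep '[[0,-0.1,0,-1.5,0,0,0],[0,0,0,-1.5,0,0,0],[0,0,0,-1.5,0,0,0],[0,0,0,-1,0,0,0],[0,0,0,0,0,0,0]]'; python3 -m creep '[[0,0,0,-1,0,0,0],[0,0,0,0,0,0,0]]'
```

```text
time_s: 7.92
tool_pos: [0.385, 0.2524, 0.0902]
tcp_rot: [2.684, 1.633, -0.003]
force: [0.1, 0.9, -0.4]
width: 0.0194
grasp_force: 52.6
time_s: 8.18
tool_pos: [0.3854, 0.2525, 0.0808]
tcp_rot: [2.684, 1.633, -0.001]
force: [-0.3, -0.2, -0.1]
width: 0.0193
grasp_force: 52.6
```

```bash
python3 -m creep '[[0,0,0,-0.3,0,0,0],[0,0,0,0,0,0,0]]'; python3 -m creep '[[6,0,0,0,0,0,0],[6,0,0,0,0,0,0],[6,0,0,0,0,0,0],[6,0,0,0,0,0,0]]'; python3 -m creep '[[6,0,0,3,0,0,0],[6,0,0,5,0,0,0],[6,0,0,6,0,0,0],[6,0,-4,4,0,0,0],[6,1.2,-5.2,0,0,0,0]]'
python3 -m creep '[[6,1.2,-5.2,0,0,0,0],[6,1.2,-5.2,0,0,0,0],[6,1.2,-5.2,0,0,0,0],[6,1.2,-5.2,0,0,0,0],[6,1.2,-5.2,0,0,0,0]]'; python3 -m creep '[[6,1.2,-5.2,0,0,0,0],[6,1.2,-5.2,0,0,0,0],[6,1.2,-5.2,0,0,0,0],[6,1,-2,0,0,0,0],[6,0,0,0,0,0,0]]'
python3 - <<'E'
from w import *
p,s=wrist("w3.png"); P=cloud(p); print(s["tool_pos"],s["qpos"].round(2))
C=caps(P,None,np.array([.463,-.21])); print(C[C[:,2]<.15].round(4))
p=eyes.camera("scene"); P=cloud(p); print(caps(P,None,np.array([.386,.2526]),R=.03).round(4))
E
```

```text
time_s: 8.43
tool_pos: [0.3864, 0.2534, 0.0791]
tcp_rot: [-2.684, -1.633, -0.003]
force: [-1.3, 0.7, 8.6]
width: 0.0199
grasp_force: 54.4
time_s: 8.93
tool_pos: [0.3856, 0.2526, 0.0782]
tcp_rot: [2.684, 1.633, -0.0]
force: [0.0, 1.0, -1.1]
width: 0.0601
grasp_force: 0.0
time_s: 9.55
tool_pos: [0.3992, 0.161, 0.2616]
tcp_rot: [2.681, 1.636, 0.01]
force: [0.2, -0.0, 0.8]
width: 0.0601
grasp_force: 0.0
time_s: 10.18
tool_pos: [0.4577, -0.1011, 0.2584]
tcp_rot: [2.684, 1.633, 0.001]
force: [1.2, -0.2, 0.7]
width: 0.0598
grasp_force: 0.0
time_s: 10.8
tool_pos: [0.5038, -0.2765, 0.2577]
tcp_rot: [-2.685, -1.631, 0.0]
force: [-0.5, 0.3, -0.6]
width: 0.0602
grasp_force: 0.0
[ 0.5037619  -0.27654385  0.25774926] [-0.5   0.25  1.71 -0.    1.18 -0.03]
[[ 5.019e-01 -1.394e-01  1.324e-01  2.238e+03  3.590e-02  3.570e-02]
 [ 4.222e-01 -1.428e-01  1.325e-01  2.005e+03  3.530e-02  3.560e-02]
 [ 5.445e-01 -2.067e-01  1.058e-01  4.850e+02  1.940e-02  1.930e-02]
 [ 5.076e-01 -2.774e-01  1.057e-01  3.870e+02  1.920e-02  1.920e-02]
 [ 4.277e-01 -2.808e-01  1.202e-01  4.060e+02  2.010e-02  2.030e-02]]
[[3.824e-01 2.535e-01 1.164e-01 3.800e+01 1.960e-02 1.910e-02]]
```

View pics/w3.png

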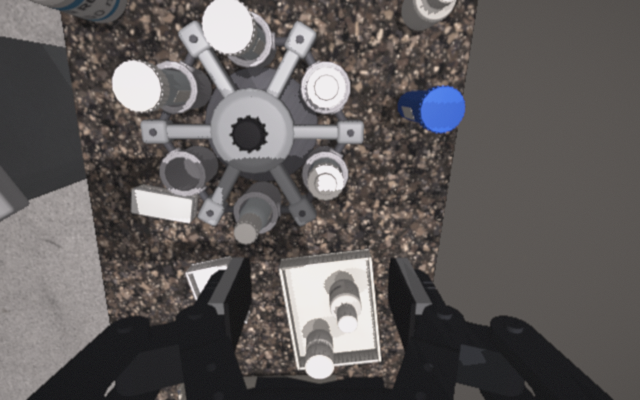

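The wrist view shows the 180° bucket empty at (188,172), and the slim is seated in the block with its top at 0.116. Next pick is the short at 300°, pixel (325,178).

```bash
python3 -m creep '[[6,0.35,-0.1,-4,0,0,0],[6,0,0,-5,0,0,0],[6,0,0,-4.5,0,0,0],[6,0,0,-3,0,0,0],[6,0,0,0,0,0,0]]'; python3 -m creep '[[6,0,0,-2.0,0,0,0],[6,0,0,0,0,0,0]]'
```

```text
time_s: 11.52
tool_pos: [0.5054, -0.2743, 0.0915]
tcp_rot: [-2.679, -1.633, 0.004]
force: [0.4, -0.6, 1.2]
width: 0.06
grasp_force: 0.0
time_s: 11.78
tool_pos: [0.5071, -0.2757, 0.074]
tcp_rot: [-2.683, -1.634, 0.0]
force: [0.4, -0.8, -0.2]
width: 0.0602
grasp_force: 0.0
```

```bash
python3 -m creep '[[6,0,-0.1,-0.2,0,0,0],[2,0,0,0,0,0,0],[2,0,0,0,0,0,0],[2,0,0,0,0,0,0],[2,0,0,0,0,0,0]]'; python3 -m creep '[[2,0,0,1,0,0,0],[2,0,0,2,0,0,0],[2,0,0,4,0,0,0],[2,0,0,6,0,0,0],[2,0,0,4,0,0,0]]'; python3 -m creep '[[2,0,0,0,0,0,0],[2,0,0,0,0,0,0]]'
```

```text
time_s: 12.4
tool_pos: [0.5076, -0.2776, 0.0722]
tcp_rot: [2.683, 1.633, 0.001]
force: [-0.2, 0.1, 6.1]
width: 0.0294
grasp_force: 58.6
time_s: 13.02
tool_pos: [0.5076, -0.2776, 0.2447]
tcp_rot: [2.682, 1.632, 0.002]
force: [0.2, -0.7, -0.6]
width: 0.0291
grasp_force: 59.4
time_s: 13.28
tool_pos: [0.5067, -0.277, 0.241]
tcp_rot: [-2.683, -1.633, 0.0]
force: [-0.5, 0.1, -1.6]
width: 0.029
grasp_force: 59.4
```

```bash
python3 -m creep '[[2,-4,2.1,0,0,0,0],[2,-4,2.1,0,0,0,0],[2,-4.2,2.15,0,0,0,0],[2,0,0,0,0,0,0],[2,0,0,0,0,0,0]]'
python3 - <<'E'
from w import *
p,s=wrist("w4.png"); print(s["tool_pos"])
p=eyes.camera("scene"); save(p,"s4.png"); a=p["pixels"][...,::-1]
u,v=map(int,proj(p,s["tool_pos"])); print(u,v)
cv2.imwrite("pics/s4c.png",cv2.resize(a[v-70:v+90,u-80:u+120],None,fx=3,fy=3))
P=cloud(p); c=P[max(0,v-60):v+60,u-60:u+60].reshape(-1,3)
b=c[(np.linalg.norm(c[:,:2]-s["tool_pos"][:2],axis=1)<.025)&(c[:,2]>.15)&(c[:,2]<.3)]
for z in np.arange(.18,.29,.01):
    q=b[abs(b[:,2]-z)<.005]; print(z.round(2),len(q),q[:,:2].min(0).round(3) if len(q) else '',q[:,:2].max(0).round(3) if len(q) else '')
E
python3 -c "
import cv2,numpy as np
a=cv2.imread('pics/w4.png')[80:400,160:480];b=cv2.resize(cv2.imread('pics/s4c.png'),(400,320));cv2.imwrite('pics/j4.png',np.hstack([a,b]))"
```

```text
time_s: 13.9
tool_pos: [0.3853, -0.2139, 0.2408]
tcp_rot: [-2.683, -1.633, 0.0]
force: [1.2, -1.1, -0.5]
width: 0.029
grasp_force: 59.5
[ 0.38531409 -0.21390516  0.24075049]
366 207
0.18 0  
0.19 5 [ 0.373 -0.218] [ 0.381 -0.209]
0.2 32 [ 0.369 -0.228] [ 0.384 -0.201]
0.21 57 [ 0.368 -0.227] [ 0.39  -0.199]
0.22 56 [ 0.367 -0.227] [ 0.388 -0.2  ]
0.23 53 [ 0.368 -0.228] [ 0.387 -0.201]
0.24 52 [ 0.362 -0.228] [ 0.392 -0.206]
0.25 62 [ 0.361 -0.231] [ 0.403 -0.208]
0.26 94 [ 0.361 -0.231] [ 0.404 -0.207]
0.27 192 [ 0.361 -0.231] [ 0.403 -0.206]
0.28 59 [ 0.36  -0.232] [ 0.404 -0.21 ]
```

View pics/j4.png

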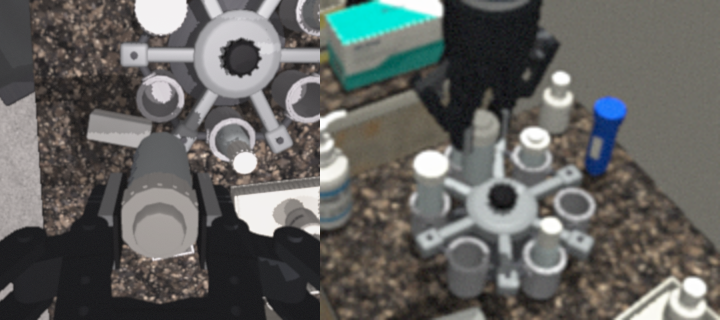

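The joined view shows the short held upright in the jaws by its body just under the cap, with the 180° and 300° buckets both empty. Now lowering it into 180°.

```bash
python3 -m creep '[[2,0,0,-3,0,0,0],[2,0,0,-4,0,0,0],[2,0,0,-3,0,0,0],[2,0,0,-0.6,0,0,0],[2,0,0,0,0,0,0]]'; python3 -m creep '[[2,0,0,0,0,0,0],[2,0,0,-1,0,0,0],[2,0,0,-1,0,0,0],[2,0,0,0,0,0,0]]'
```

```text
time_s: 14.62
tool_pos: [0.3857, -0.2141, 0.1354]
tcp_rot: [-2.683, -1.633, 0.0]
force: [-0.5, -0.3, 0.2]
width: 0.0293
grasp_force: 59.5
time_s: 15.12
tool_pos: [0.3845, -0.2134, 0.1144]
tcp_rot: [-2.682, -1.632, 0.001]
force: [-0.8, 0.6, -0.3]
width: 0.0288
grasp_force: 59.5
```

```bash
python3 -m creep '[[2,0,0,-1,0,0,0],[2,0,0,-1,0,0,0],[2,0,0,-1,0,0,0],[2,0,0,0,0,0,0]]'; python3 -m creep '[[2,0,0,-0.9,0,0,0],[2,0,0,0,0,0,0]]';  python3 -m creep '[[2,0,0,-0.3,0,0,0],[2,0,0,0,0,0,0]]'
```

```text
time_s: 15.62
tool_pos: [0.3845, -0.2134, 0.0843]
tcp_rot: [-2.682, -1.632, 0.002]
force: [-0.1, -0.3, 0.1]
width: 0.029
grasp_force: 59.5
time_s: 15.88
tool_pos: [0.3848, -0.2136, 0.0758]
tcp_rot: [-2.683, -1.633, 0.001]
force: [-0.7, 0.4, -0.7]
width: 0.0289
grasp_force: 59.5
time_s: 16.12
tool_pos: [0.3851, -0.2138, 0.0732]
tcp_rot: [-2.684, -1.633, 0.0]
force: [-0.3, -0.5, 0.3]
width: 0.0292
grasp_force: 59.5
```

```bash
python3 -m creep '[[6,0,0,0,0,0,0],[6,0,0,0,0,0,0],[6,0,0,0,0,0,0],[6,0,0,2,0,0,0],[6,0,0,4,0,0,0]]'; python3 -m creep '[[6,0,0,6,0,0,0],[6,0,0,4,0,0,0],[6,4,2.5,0,0,0,0],[6,4,2.5,0,0,0,0],[6,3.65,2.45,0,0,0,0]]'; python3 -m creep '[[6,0,0,0,0,0,0],[6,0,0,0,0,0,0]]'
python3 - <<'E'
from w import *
p=eyes.camera("scene"); print(caps(cloud(p),None,np.array([.461,-.209])).round(4))
E
```

```text
time_s: 16.75
tool_pos: [0.3841, -0.2132, 0.1329]
tcp_rot: [-2.681, -1.632, 0.003]
force: [0.8, -0.8, 0.8]
width: 0.0599
grasp_force: 0.0
time_s: 17.38
tool_pos: [0.5029, -0.1385, 0.2336]
tcp_rot: [2.683, 1.633, 0.001]
force: [0.4, -1.4, -0.2]
width: 0.0602
grasp_force: 0.0
time_s: 17.62
tool_pos: [0.501, -0.1392, 0.2329]
tcp_rot: [-2.683, -1.634, 0.002]
force: [0.1, -0.5, -0.5]
width: 0.0598
grasp_force: 0.0
[[ 4.250e-01 -1.813e-01  5.617e-01  9.480e+02  1.638e-01  5.170e-02]
 [ 4.982e-01 -1.380e-01  1.324e-01  1.500e+02  3.450e-02  3.460e-02]
 [ 5.413e-01 -2.049e-01  1.055e-01  4.900e+01  1.830e-02  1.960e-02]
 [ 4.185e-01 -1.413e-01  1.323e-01  1.740e+02  3.620e-02  3.460e-02]
 [ 4.255e-01 -2.796e-01  1.200e-01  6.700e+01  2.170e-02  1.780e-02]
 [ 3.818e-01 -2.120e-01  1.059e-01  6.500e+01  2.010e-02  1.930e-02]]
```

The short is seated at 180° with its top at 0.106. Next is the tall at 60°.

```bash
python3 -m creep '[[6,0,0,-4,0,0,0],[6,0,0,-5,0,0,0],[6,0,0,-4.2,0,0,0],[6,0,0,0,0,0,0],[6,0,0,0,0,0,0]]'; python3 -m creep '[[2,0,0,0,0,0,0],[2,0,0,0,0,0,0],[2,0,0,0,0,0,0],[2,0,0,0,0,0,0]]'; python3 -m creep '[[2,0,0,1,0,0,0],[2,0,0,2,0,0,0],[2,0,0,4,0,0,0],[2,0,0,6,0,0,0],[2,0,0,4,0,0,0]]'; python3 -m creep '[[2,0,0,0,0,0,0],[2,0,0,0,0,0,0]]'
```

```text
time_s: 18.3
tool_pos: [0.5021, -0.14, 0.1027]
tcp_rot: [2.683, 1.632, 0.001]
force: [0.1, 0.9, 0.4]
width: 0.0597
grasp_force: 0.0
time_s: 18.8
tool_pos: [0.5029, -0.1396, 0.1032]
tcp_rot: [2.682, 1.632, 0.003]
force: [-0.9, 0.0, 10.0]
width: 0.0328
grasp_force: 58.6
time_s: 19.42
tool_pos: [0.5021, -0.1394, 0.275]
tcp_rot: [2.681, 1.632, 0.004]
force: [0.2, -0.3, -0.5]
width: 0.0324
grasp_force: 60.1
time_s: 19.68
tool_pos: [0.5012, -0.1391, 0.2712]
tcp_rot: [-2.683, -1.633, 0.0]
force: [0.1, 0.1, -0.8]
width: 0.0326
grasp_force: 60.1
```

```bash
python3 -m creep '[[2,0.2,-4.5,0,0,0,0],[2,0.2,-4.5,0,0,0,0],[2,0.2,-4.8,0,0,0,0],[2,0,0,0,0,0,0],[2,0,0,0,0,0,0]]'
python3 - <<'E'
from w import *
s=arm.get_state(); print(s["tool_pos"])
p=eyes.camera("scene"); save(p,"s5.png"); a=p["pixels"][...,::-1]
u,v=map(int,proj(p,s["tool_pos"]))
cv2.imwrite("pics/s5c.png",cv2.resize(a[v-60:v+80,u-90:u+90],None,fx=4,fy=4)[:560])
P=cloud(p); c=P.reshape(-1,3)
b=c[(np.linalg.norm(c[:,:2]-s["tool_pos"][:2],axis=1)<.03)&(c[:,2]>.15)&(c[:,2]<.3)]
for z in np.arange(.18,.30,.02):
    q=b[abs(b[:,2]-z)<.005]; print(z.round(2),len(q),q[:,:2].min(0).round(3) if len(q) else '',q[:,:2].max(0).round(3) if len(q) else '')
E
```

```text
time_s: 20.3
tool_pos: [0.5068, -0.2766, 0.2698]
tcp_rot: [-2.682, -1.631, 0.002]
force: [-0.6, 0.5, -0.7]
width: 0.0323
grasp_force: 60.1
[ 0.50679082 -0.27664447  0.26976198]
0.18 3 [ 0.498 -0.278] [ 0.501 -0.275]
0.2 45 [ 0.488 -0.289] [ 0.504 -0.26 ]
0.22 58 [ 0.487 -0.289] [ 0.509 -0.261]
0.24 60 [ 0.488 -0.289] [ 0.508 -0.261]
0.26 58 [ 0.487 -0.289] [ 0.506 -0.262]
0.28 63 [ 0.479 -0.294] [ 0.528 -0.268]
```

View pics/s5c.png

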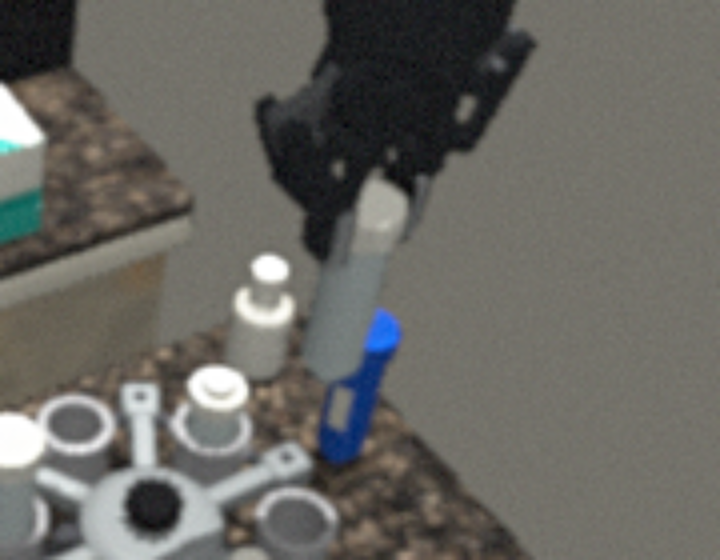

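The tall hangs vertical: its x/y extents are constant over z, and bucket 300° is free at crop (297,520). Lowering it in.

```bash
python3 -m creep '[[2,0.05,-0.05,-3,0,0,0],[2,0,0,-4,0,0,0],[2,0,0,-3,0,0,0],[2,0,0,-0.6,0,0,0],[2,0,0,0,0,0,0]]'; python3 -m creep '[[2,0,0,0,0,0,0],[2,0,0,-1,0,0,0],[2,0,0,-1,0,0,0],[2,0,0,0,0,0,0]]'
```

```text
time_s: 20.98
tool_pos: [0.5084, -0.2772, 0.1657]
tcp_rot: [-2.683, -1.634, 0.0]
force: [0.7, -0.6, 0.8]
width: 0.0323
grasp_force: 60.1
time_s: 21.48
tool_pos: [0.5074, -0.2775, 0.1442]
tcp_rot: [-2.682, -1.632, 0.002]
force: [-0.2, 0.0, -0.4]
width: 0.0326
grasp_force: 60.1
```

```bash
python3 -m creep '[[2,0,0,-1,0,0,0],[2,0,0,-1,0,0,0],[2,0,0,-1,0,0,0],[2,0,0,0,0,0,0]]'; python3 -m creep '[[2,0,0,-0.8,0,0,0],[2,0,0,0,0,0,0]]';  python3 -m creep '[[2,0,0,-0.2,0,0,0],[2,0,0,0,0,0,0]]'
```

```text
time_s: 21.98
tool_pos: [0.5075, -0.2775, 0.1141]
tcp_rot: [-2.682, -1.632, 0.001]
force: [-0.1, 0.5, -0.7]
width: 0.0328
grasp_force: 60.1
time_s: 22.22
tool_pos: [0.5079, -0.2776, 0.1068]
tcp_rot: [-2.683, -1.633, 0.001]
force: [0.1, -0.0, 0.0]
width: 0.033
grasp_force: 60.1
time_s: 22.48
tool_pos: [0.5082, -0.2778, 0.1053]
tcp_rot: [2.684, 1.633, 0.0]
force: [-0.5, -0.2, -0.8]
width: 0.0329
grasp_force: 60.1
```

```bash
python3 -m creep '[[2,0,0,-0.2,0,0,0],[6,0,0,0,0,0,0],[6,0,0,0,0,0,0],[6,0,0,0,0,0,0],[6,0,0,3,0,0,0]]'; python3 -m creep '[[6,0,0,5,0,0,0],[6,0,0,5,0,0,0],[6,0,0,2.2,0,0,0],[6,-1.22,5.3,0,0,0,0],[6,-1.22,5.3,0,0,0,0]]'; python3 -m creep '[[6,-1.22,5.3,0,0,0,0],[6,-1.22,5.3,0,0,0,0],[6,-1.22,5.3,0,0,0,0],[6,-1.22,5.3,0,0,0,0],[6,-1.22,5.3,0,0,0,0]]'; python3 -m creep '[[6,-1.22,5.3,0,0,0,0],[6,-1.22,5.3,0,0,0,0],[6,-1.22,5.3,0,0,0,0],[6,0,0,0,0,0,0],[6,0,0,0,0,0,0]]'
python3 - <<'E'
from w import *
p=eyes.camera("scene"); P=cloud(p); C=caps(P,None,np.array([.461,-.209])); print(C[C[:,2]<.15].round(4)); print(caps(P,None,np.array([.384,.2526]),R=.03).round(4))
E
```

```text
time_s: 23.1
tool_pos: [0.5067, -0.277, 0.1317]
tcp_rot: [-2.68, -1.631, 0.003]
force: [0.2, -0.1, -0.1]
width: 0.0601
grasp_force: 0.0
time_s: 23.72
tool_pos: [0.4834, -0.171, 0.2556]
tcp_rot: [2.684, 1.631, 0.001]
force: [1.3, 0.6, -1.3]
width: 0.0598
grasp_force: 0.0
time_s: 24.35
tool_pos: [0.4222, 0.0948, 0.2556]
tcp_rot: [2.684, 1.633, 0.001]
force: [0.7, 0.3, 0.2]
width: 0.0599
grasp_force: 0.0
time_s: 24.98
tool_pos: [0.3859, 0.252, 0.2552]
tcp_rot: [2.682, 1.635, -0.001]
force: [-0.1, -0.8, -0.0]
width: 0.0598
grasp_force: 0.0
[[ 5.402e-01 -2.055e-01  1.058e-01  4.800e+01  2.040e-02  1.690e-02]
 [ 4.189e-01 -1.412e-01  1.323e-01  1.780e+02  3.460e-02  3.410e-02]
 [ 5.048e-01 -2.761e-01  1.320e-01  1.840e+02  3.430e-02  3.500e-02]
 [ 4.250e-01 -2.794e-01  1.197e-01  6.600e+01  1.880e-02  1.860e-02]
 [ 3.824e-01 -2.126e-01  1.053e-01  6.600e+01  1.950e-02  1.830e-02]]
[[3.907e-01 2.286e-01 4.370e-01 2.800e+01 3.240e-02 1.130e-02]
 [3.806e-01 2.440e-01 3.690e-01 1.150e+02 5.210e-02 2.710e-02]
 [4.086e-01 2.380e-01 2.967e-01 6.000e+00 7.600e-03 1.280e-02]
 [3.826e-01 2.539e-01 1.162e-01 4.000e+01 1.690e-02 2.140e-02]]
```

The tall is seated at 300° with its top at 0.132. Now fetching the parked slim.

```bash
python3 -m creep '[[6,0,0,-4,0,0,0],[6,0,0,-5,0,0,0],[6,0,0,-5,0,0,0],[6,0,0,-3.5,0,0,0],[6,0,0,0,0,0,0]]'; python3 -m creep '[[6,0,0,0,0,0,0],[0,0,0,0,0,0,0],[0,0,0,0,0,0,0],[0,0,0,0,0,0,0],[0,0,0,0,0,0,0]]'; python3 -m creep '[[0,0,0,2,0,0,0],[0,0,0,4,0,0,0],[0,0,0,6,0,0,0],[0,0,0,6,0,0,0],[0,0,0,0,0,0,0]]'
```

```text
time_s: 25.65
tool_pos: [0.3849, 0.2499, 0.0785]
tcp_rot: [2.685, 1.63, -0.008]
force: [-0.3, -0.2, 0.4]
width: 0.0598
grasp_force: 0.0
time_s: 26.28
tool_pos: [0.3869, 0.2528, 0.0815]
tcp_rot: [-2.683, -1.633, -0.003]
force: [-0.7, -0.7, 8.4]
width: 0.0188
grasp_force: 55.4
time_s: 26.9
tool_pos: [0.3884, 0.2538, 0.2654]
tcp_rot: [-2.683, -1.633, -0.015]
force: [0.9, 0.5, -0.7]
width: 0.0188
grasp_force: 55.5
```

```bash
python3 -m creep '[[0,1.43,-4.9,0,0,0,0],[0,1.43,-4.9,0,0,0,0],[0,1.43,-4.9,0,0,0,0],[0,1.43,-4.9,0,0,0,0],[0,1.43,-4.9,0,0,0,0]]'; python3 -m creep '[[0,1.43,-4.9,0,0,0,0],[0,1.43,-4.9,0,0,0,0],[0,1.43,-4.9,0,0,0,0],[0,0,0,0,0,0,0],[0,0,0,0,0,0,0]]'
python3 - <<'E'
from w import *
s=arm.get_state(); print(s["tool_pos"])
p=eyes.camera("scene"); P=cloud(p); c=P.reshape(-1,3)
b=c[(np.linalg.norm(c[:,:2]-s["tool_pos"][:2],axis=1)<.03)&(c[:,2]>.15)&(c[:,2]<.3)]
for z in np.arange(.18,.30,.02):
    q=b[abs(b[:,2]-z)<.005]; print(z.round(2),len(q),q[:,:2].min(0).round(3) if len(q) else '',q[:,:2].max(0).round(3) if len(q) else '')
E
```

```text
time_s: 27.52
tool_pos: [0.4573, 0.0056, 0.2597]
tcp_rot: [-2.683, -1.633, 0.001]
force: [1.2, 0.3, -0.2]
width: 0.0182
grasp_force: 55.5
time_s: 28.15
tool_pos: [0.4997, -0.1394, 0.2594]
tcp_rot: [-2.683, -1.631, 0.002]
force: [0.1, -0.2, -1.2]
width: 0.0187
grasp_force: 55.6
[ 0.49973219 -0.13944042  0.25940881]
0.18 0  
0.2 38 [ 0.482 -0.15 ] [ 0.498 -0.127]
0.22 55 [ 0.483 -0.151] [ 0.502 -0.124]
0.24 54 [ 0.483 -0.15 ] [ 0.502 -0.121]
0.26 57 [ 0.479 -0.152] [ 0.508 -0.132]
0.28 88 [ 0.473 -0.154] [ 0.515 -0.122]
```

```bash
python3 -m creep '[[0,0.2,0,-3,0,0,0],[0,0,0,-4,0,0,0],[0,0,0,-3,0,0,0],[0,0,0,-1.2,0,0,0],[0,0,0,0,0,0,0]]'; python3 -m creep '[[0,0,0,0,0,0,0],[0,0,0,-1,0,0,0],[0,0,0,-1,0,0,0],[0,0,0,0,0,0,0]]'
```

```text
time_s: 28.82
tool_pos: [0.5023, -0.139, 0.1481]
tcp_rot: [-2.682, -1.634, 0.001]
force: [0.4, 0.0, 0.9]
width: 0.0187
grasp_force: 55.6
time_s: 29.32
tool_pos: [0.5018, -0.1397, 0.1273]
tcp_rot: [-2.683, -1.632, 0.002]
force: [-0.1, -0.1, -0.3]
width: 0.0186
grasp_force: 55.6
```

Target TCP height is about 0.0855.

```bash
python3 -m creep '[[0,0,0,-1,0,0,0],[0,0,0,-1,0,0,0],[0,0,0,-1,0,0,0],[0,0,0,0,0,0,0]]'; python3 -m creep '[[0,0,0,-0.9,0,0,0],[0,0,0,0,0,0,0]]';  python3 -m creep '[[0,0,0,-0.3,0,0,0],[0,0,0,0,0,0,0]]'
```

```text
time_s: 29.82
tool_pos: [0.5019, -0.1396, 0.0972]
tcp_rot: [-2.683, -1.633, 0.002]
force: [0.5, 0.1, -0.1]
width: 0.0184
grasp_force: 55.6
time_s: 30.08
tool_pos: [0.5022, -0.1397, 0.0887]
tcp_rot: [-2.683, -1.633, 0.001]
force: [0.3, 0.2, -0.5]
width: 0.0186
grasp_force: 55.6
time_s: 30.32
tool_pos: [0.5025, -0.1398, 0.0862]
tcp_rot: [-2.684, -1.633, 0.0]
force: [0.2, 0.1, -1.5]
width: 0.0186
grasp_force: 55.6
```

```bash
python3 -m creep '[[0,0,0,-0.1,0,0,0],[6,0,0,0,0,0,0],[6,0,0,0,0,0,0],[6,0,0,0,0,0,0],[6,0,0,3,0,0,0]]'; python3 -m creep '[[6,0,0,5,0,0,0],[6,0,0,6,0,0,0],[6,0,0,6,0,0,0],[6,-1,5,0,0,0,0],[6,-1,5,0,0,0,0]]'; python3 -m creep '[[6,-1,5,0,0,0,0],[6,0,0,0,0,0,0],[6,0,0,0,0,0,0],[6,0,0,0,0,0,0]]'
python3 - <<'E'
from w import *
p=eyes.camera("scene"); P=cloud(p); C=caps(P,None,np.array([.461,-.209])); print(C[C[:,2]<.15].round(4))
p=eyes.camera("top"); cv2.imwrite("pics/f.png",cv2.resize(p["pixels"][150:270,330:470,::-1],None,fx=4,fy=4,interpolation=cv2.INTER_CUBIC))
C=caps(cloud(p),None,np.array([.461,-.209])); print(C[C[:,2]<.15].round(4))
E
```

```text
time_s: 30.95
tool_pos: [0.501, -0.1394, 0.1139]
tcp_rot: [-2.681, -1.632, 0.005]
force: [0.1, 0.7, -0.1]
width: 0.06
grasp_force: 0.0
time_s: 31.58
tool_pos: [0.4826, -0.0391, 0.2863]
tcp_rot: [2.684, 1.63, 0.003]
force: [0.4, 0.0, -0.9]
width: 0.06
grasp_force: 0.0
time_s: 32.08
tool_pos: [0.4728, 0.0093, 0.2852]
tcp_rot: [2.684, 1.632, -0.0]
force: [-0.1, 0.0, 0.4]
width: 0.0597
grasp_force: 0.0
[[ 4.986e-01 -1.374e-01  1.198e-01  5.200e+01  1.820e-02  2.020e-02]
 [ 5.416e-01 -2.050e-01  1.055e-01  5.200e+01  1.860e-02  1.960e-02]
 [ 4.181e-01 -1.412e-01  1.321e-01  1.760e+02  3.530e-02  3.450e-02]
 [ 5.041e-01 -2.757e-01  1.320e-01  1.870e+02  3.700e-02  3.450e-02]
 [ 4.243e-01 -2.798e-01  1.201e-01  6.700e+01  2.110e-02  1.830e-02]
 [ 3.821e-01 -2.128e-01  1.060e-01  6.200e+01  1.920e-02  1.790e-02]]
[[ 5.440e-01 -2.078e-01  1.058e-01  4.000e+01  1.760e-02  2.470e-02]
 [ 5.081e-01 -2.778e-01  1.335e-01  1.030e+02  3.330e-02  3.480e-02]
 [ 5.032e-01 -1.389e-01  1.222e-01  2.900e+01  1.710e-02  1.630e-02]
 [ 4.224e-01 -1.433e-01  1.347e-01  8.800e+01  3.450e-02  3.180e-02]
 [ 4.275e-01 -2.805e-01  1.222e-01  2.900e+01  1.890e-02  1.880e-02]
 [ 3.840e-01 -2.135e-01  1.069e-01  4.200e+01  1.910e-02  1.880e-02]]
```

View pics/f.png

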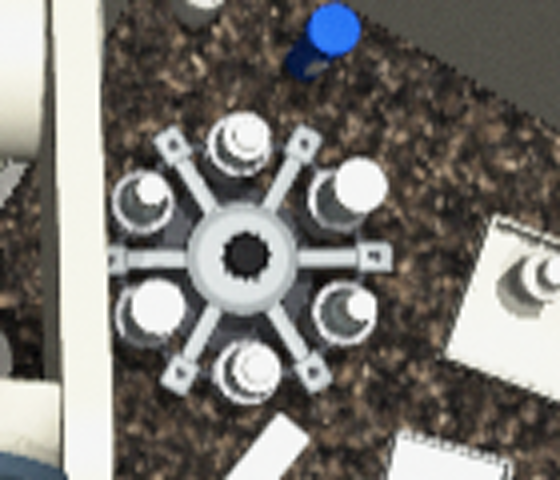

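All six tubes are seated at the right heights. The twins face each other: shorts at (240,143) and (248,372), talls at (360,185) and (158,305), slims at (152,190) and (360,305).

```bash
python3 -c "
from cell import order; print(order.hand_in())"
```

```text
the job is handed in; nothing more can be done
None
```

The job is handed in at about 32 s: all six tubes sit down in the rotor's buckets with each facing its twin. One slim-necked tube was parked in the block on the way, and none tipped over.

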